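Lock the water filter's ring with the pin spanner

TASK

Close the countertop water filter: take the pin spanner off its rest, seat both its pins fully in the two holes of the lock ring, and only then turn the ring clockwise until it is home against its stop. Work gently, without forcing the ring or touching it with the gripper, then lay the spanner back across its rest as it was and leave the other kitchen things alone.

Things in the scene. Friction and masses are not known exactly. Their poses are not given: they have to be found in the camera images.
- filter: countertop water filter, fixed: white box 170 x 170 x 85 mm, grey top. Origin under its centre on the counter. A short steel spout sticks out of its -x side at y = +50 mm, 40 to 67 mm above the counter, to 130 mm from the centre. The lock ring lies on top with sideways play: its centre is up to 5 mm off the filter's in its x and in its y; it stays there unless pushed sideways with over 6 N.
- lock_ring (a joint): aluminium ring, 94 mm across, flat face (radius 22 to 46 mm) 119 mm above the counter; black cap inside 2 mm lower. Two round holes 8.5 mm wide, 10 mm deep, 34 mm either side of its centre. Value: rad clockwise from above; at 0 they lie along the filter's x. Starts at 0 to 0.45, stop at 1.1; turns at 0.3 N m, stays put. Pressed over 1 N it sinks on its gasket, 1 mm per 2 N, 4 mm at most.
- spanner: pin spanner, about 220 g. Origin midway between its pin tips, x along the bar, z up. Two steel pins 7 mm across at x = +34 and -34 mm, z = 0 to 12 mm, tips tapered; dark steel bar 120 x 20 x 8 mm (z = 12 to 20); on it an upright black grip block, 46 mm along x, 14 mm thick along y, z = 20 to 62 mm, to be pinched across the 14 mm from above. Starts lying across the rest, pins down.
- rest: open steel dish fixed to the counter, 100 mm along its x, 60 mm along its y, 30 mm high, walls 6 mm. Origin under its centre, on the counter. The spanner's bar lies across the rims of its two end walls (x = +47 and -47 mm), pins hanging inside with about 6 mm of room along x, so that the spanner's origin is 18 mm above the counter.
- mug: white mug, 76 mm across, 90 mm high, origin under its centre; bystander
- jar: amber glass jar, 60 mm across, 110 mm high, origin under its centre; bystander
- bowl: white bowl, 120 mm across, 55 mm high, origin under its centre; bystander
Things that resemble listed ones, but are neither listed nor needed, are in the scene too. There is more than one size of the spanner; the job needs the larger. Several things look just like the rest: the one meant starts farthest to the robot's left.

How it is judged:
On the way, in this order (a step that is already met when the one before it is completed fails the run):
1. both pins are at least 7 mm deep in the ring's holes, the spanner upright, with the ring still where it started or nearly so (z of spanner in the frame of filter below 0.112 m and horizontal distance between spanner and filter below 0.01 m and angle between spanner's own z axis and vertical below 0.05 rad and value of joint lock_ring below 0.55 rad), for 0.2 s.
2. the ring has been turned home with both pins still in its holes (value of joint lock_ring above 1.03 rad and z of spanner in the frame of filter below 0.113 m and horizontal distance between spanner and filter below 0.01 m and angle between spanner's own z axis and vertical below 0.05 rad), for 0.1 s.
At the end, for the whole second after the job is handed in: the lock ring is within 0.07 rad (4 degrees) of its stop, and the spanner lies released and still across the rest, pins down level (within 0.1 rad) and along the rest (within 0.25 rad), its centre within 30 mm of the rest's centre and 13 to 23 mm above the counter (value of joint lock_ring above 1.03 rad and horizontal distance between spanner and rest below 0.03 m and z of spanner in the frame of rest between 0.013 and 0.023 m and angle between spanner's own z axis and vertical below 0.1 rad and linear speed of spanner below 0.02 m/s and angle between the x axis of spanner and the x axis of rest, either way round below 0.25 rad); the robot touches nothing.
It fails at once if the spanner bears on the ring with more than 40 N (contact force between spanner and filter above 40 N).
It fails at once if the gripper touches the filter or its ring with more than 2 N (contact force between any of the fingers, the arm and filter above 2 N).
It fails at once if the mug, the jar or the bowl is moved more than 20 mm (distance of any of mug, jar, bowl from where it was at the start of the episode above 0.02 m).
It also fails if it takes over 72 s, if anything falls off the work surface, if the arm or the gripper's body presses on something with over 40 N, if the wrist force passes 120 N, or if a joint passes its speed limit or range.

ROBOT

A 6-joint arm with a two-finger parallel gripper is mounted at the origin on the work surface. World frame = base frame: x ahead of the robot, y to its left, z up, the work surface at z = 0. Lengths are in m, angles in rad, forces in N, time in s.
With the tool pointing down it reaches from about 0.35 to 0.85 m from the base axis. Payload 8.1 kg.
Tool frame: the origin (TCP) lies between the finger pads; the fingertips stand 17 mm ahead of it and the grasp point (between the pads) lies 2 mm behind it; z points along the fingers, y is the line along which they close (so a half turn about z gives the same grasp; the last joint's range is limited). The gripper opens to 85 mm and grips with 20 to 120 N. Pads are 22 mm wide; open, the fingers measure 114 mm over their backs; the gripper's body (76 mm by 85 mm) begins 54 mm behind the grasp point. The pads swing forward as they close: fully open they stand 13 mm farther back than shut.
Start: joints at [1.117, 0.13, 1.488, -0, 1.523, -0.085], TCP at [0.216, 0.56, 0.248] pointing down, gripper open.
Joint ranges: [-2.96, 2.96], [-0.89, 2.26], [0.02, 2.5], [-1.34, 4.48], [0, 2.73], [-2.66, 2.66]. Speed limits (rad/s): [2.39, 2.39, 2.79, 3.14, 3.14, 3.14].

INTERFACE

Orientations are given as a unit quaternion [w, x, y, z].
In Python, from bench import ctrl gives the robot as it stands.
- The arm moves only by the tool step_arm, never from a script. Its argument "commands" is a list of rows, each a list of 7 numbers: the shift along the world's x, y, z in m, then the turn, a rotation vector about the world's x, y, z in rad, then the finger opening in m, from 0 to 0.0854. In form: [[tx, ty, tz, rx, ry, rz, claw], ...]. A call has 1 to 12 rows; each row is the pose to reach, as a shift and turn from the pose commanded when the call began; what a row does not reach only later rows make up. A row lasts 1/10 s, in which the tool goes at most 50 mm and 8.59 degrees, less where a joint would pass 70% of its speed; a pose out of reach is approached as far as the arm can. A call with a gripper value outside its range is refused whole. The fingers move at their own pace and stop on an object; the grip force is fixed at half the most. Time passes only in rows, so rows that repeat a pose let the fingers close. It gives the time, the measured TCP pose, the force, the opening and the grip force at its end, in the units of the state.
- ctrl.state(): the state, without advancing time (a new reading comes with each control period).
- ctrl.get_image(name): name is "scene" or "top"; returns a dict with "pixels" (480x640x3 uint8, red, green, blue), "range_z" (480x640 float32, m along the optical axis (not along the pixel's ray), 0 where there is no reading), "K" (3x3 intrinsics, pixels), "extrinsics" (4x4, takes a point from world to camera coordinates). Camera axes: x right, y up, looking along -z (the intrinsics and any distortion apply to the point x, -y, -z); pixel columns grow to the right and rows downward; lengths in m; the calibration is good to about 2 mm. A picture is of the moment at which its call begins.
- ctrl.job_done(): hands the job in; it is judged then, once.
The state is a dict: "clock": time; "qpos": joint angles; "dq": joint speeds; "effort": joint torques, N m; "ee_pos": TCP position; "ee_rot": TCP orientation; "wrist_force": force on the tool from outside, world axes, zero at the start; "moment": the same for the moment, N m; "finger_gap": finger opening in m; "grasp_force": force on a finger pad.
Only numpy, scipy, OpenCV 4.12 (cv2) and the standard library are available. Lean on these libraries where they do the work, as an engineer would, in place of code of your own. Each camera call takes 0.05 s, during which the arm holds its last target. There are 200 camera calls.

## Working session

There is one attempt and no reset: what is moved stays moved. The work goes in short steps, Python scripts to look and compute and a tool call to move; the robot and the scene stay as the last step left them, time stands still between calls to the robot, and variables do not carry over. Pictures are saved under pics/ and viewed, at most 10 in all, crops included, and the job is handed in when it is done.

Besides the shell and the picture viewer there is one more tool, called after "Emit:" in YAML: its name, and indented under it one key for each argument. step_arm: Moves the arm, as the interface text tells. Its arguments: {"type":"object","properties":{"commands":{"type":"array"}},"required":["commands"]}

```bash
mkdir -p pics; cat > h.py <<'E'
import numpy as np, cv2
from bench import ctrl
def grab(n,f):
    d=ctrl.get_image(n); np.savez(''+f+'.npz',**{k:np.array(d[k]) for k in ('pixels','range_z','K','extrinsics')})
    cv2.imwrite('pics/'+f+'.png',d['pixels'][:,:,::-1]); return d
def load(f): return np.load(''+f+'.npz')
def cloud(d):
    K=d['K'];E=np.linalg.inv(d['extrinsics']);z=d['range_z'];v,u=np.mgrid[:480,:640]
    x=(u-K[0,2])/K[0,0]*z;y=(v-K[1,2])/K[1,1]*z
    P=np.stack([x,-y,-z,np.ones_like(z)],-1)@E.T
    return P[...,:3]
def ray(d,u,v,h): # pixel -> world at height h
    K=d['K'];E=np.linalg.inv(d['extrinsics'])
    r=E[:3,:3]@np.array([(u-K[0,2])/K[0,0],-(v-K[1,2])/K[1,1],-1]);o=E[:3,3]
    return o+r*(h-o[2])/r[2]
E
python3 - <<'E'
from h import *
for n in('top','scene'):
    d=grab(n,n+'0');print(n,d['K'].tolist(),np.linalg.inv(d['extrinsics'])[:3,3],[k for k in d])
print(ctrl.state())
E
```

```text
top [[566.859579530887, 0.0, 325.1841566702277], [0.0, 566.859579530887, 247.51222563172357], [0.0, 0.0, 1.0]] [4.42803520e-01 4.82875600e-04 1.33797297e+00] ['pixels', 'range_z', 'K', 'extrinsics']
scene [[515.8884449473736, 0.0, 329.04370922388716], [0.0, 515.8884449473736, 241.0167780325343], [0.0, 0.0, 1.0]] [ 1.40874937 -0.65621301  0.75723674] ['pixels', 'range_z', 'K', 'extrinsics']
{'clock': 0.1, 'qpos': array([ 1.11660596e+00,  1.31108010e-01,  1.48915975e+00, -1.74352129e-05,
        1.52300097e+00, -8.54278218e-02]), 'dq': array([ 0.00018222,  0.0005899 , -0.00385367, -0.00057258,  0.00261844,
        0.00049246]), 'effort': array([ 2.24455757e-04, -5.70950282e+01, -5.01943910e+01, -3.04312307e-04,
        8.14881729e-03,  7.31607270e-05]), 'ee_pos': array([0.21607337, 0.55924668, 0.24734178]), 'ee_rot': array([-2.14985299e-04,  1.83337848e-01,  9.83049608e-01, -8.10042725e-04]), 'wrist_force': array([-0.23342035, -0.54461336, -0.92258813]), 'moment': array([ 0.03379383, -0.00309238,  0.00970539]), 'grasp_force': 0.0, 'finger_gap': 0.08519525345372664}
```

View pics/top0.png

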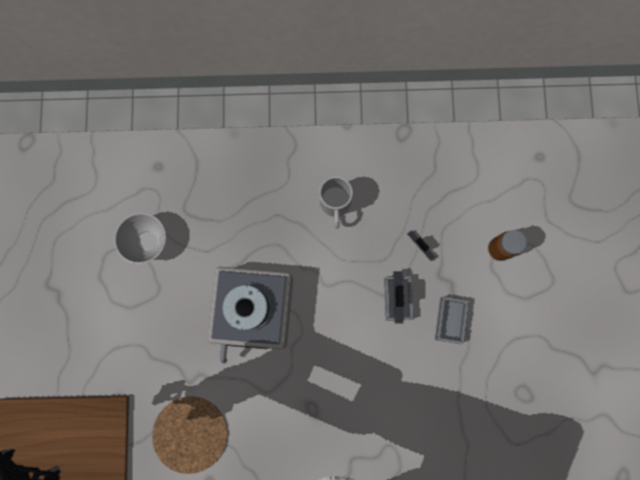

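View pics/scene0.png

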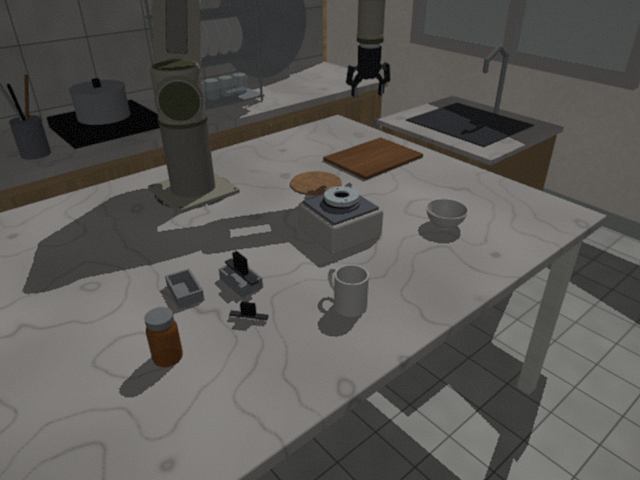

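Top view (up = +x, left = +y): the filter's ring is at (245,307). Spanner candidates are the large one on the rest at (400,297) and the small one on the counter at (423,245). Rest candidates are (400,297), which is farther left, and the empty dish at (453,320). I choose (400,297) for both, and will check it in an enlarged crop.

```bash
python3 - <<'E'
from h import *
d=load('top0');im=d['pixels'][:,:,::-1]
a=cv2.resize(im[260:355,200:300],None,fx=4,fy=4,interpolation=cv2.INTER_CUBIC)
b=cv2.resize(im[260:355,375:475],None,fx=4,fy=4,interpolation=cv2.INTER_CUBIC)
o=cv2.convertScaleAbs(np.hstack([a,b]),alpha=1.5);cv2.imwrite('pics/crop0.png',o)
P=cloud(d);Z=P[...,2]
def rep(n,r,c,lo,hi,pix=False):
    m=np.zeros(Z.shape,bool);m[r[0]:r[1],c[0]:c[1]]=1;m&=(Z>lo)&(Z<hi)
    v,u=np.nonzero(m);q=P[m];
    if len(q)<5: print(n,'none');return
    rc=cv2.minAreaRect(q[:,:2].astype(np.float32)*1000)
    print(n,len(q),'med',np.median(q,0).round(4),'mean',q.mean(0).round(4),'rect',np.round(rc[0],1),np.round(rc[1],1),round(rc[2],1))
rep('table',(360,390),(480,540),-.05,.05)
rep('ring',(260,355),(200,300),.108,.14)
rep('ftop',(260,355),(200,300),.07,.14)
rep('grip',(260,335),(375,425),.055,.12)
rep('bar',(260,335),(375,425),.032,.045)
rep('rest',(260,335),(375,425),.02,.12)
rep('rest2',(290,350),(430,475),.02,.12)
rep('small',(220,265),(400,445),.01,.12)
E
```

```text
table 1792 med [ 0.3355 -0.4076  0.0007] mean [ 0.3355 -0.4077  0.0007] rect [ 335.4 -408.4] [140.8  66.6] 88.4
ring 1494 med [0.4988 0.1838 0.1182] mean [0.4989 0.1841 0.1179] rect [499.2 184.3] [92.4 93. ] 33.0
ftop 5907 med [0.4978 0.1751 0.0935] mean [0.4985 0.1764 0.0975] rect [490.8 180.6] [170.8 190.5] 83.7
grip 151 med [ 0.5175 -0.154   0.0792] mean [ 0.5178 -0.1542  0.078 ] rect [ 518.2 -154.9] [13.6 45.9] 89.3
bar 377 med [ 0.516  -0.1543  0.0375] mean [ 0.5169 -0.1552  0.0375] rect [ 517.8 -157.1] [ 58.7 119. ] 89.0
rest 825 med [ 0.5159 -0.154   0.0362] mean [ 0.5168 -0.156   0.0422] rect [ 517.9 -157.9] [ 60.5 119.1] 89.6
rest2 416 med [ 0.4618 -0.278   0.0298] mean [ 0.4623 -0.2779  0.0295] rect [ 462.6 -277.9] [ 61.9 100.1] 79.5
small 248 med [ 0.6372 -0.2162  0.0168] mean [ 0.638  -0.2168  0.0245] rect [ 639.1 -217.1] [85.5 15.9] 38.8
```

View pics/crop0.png

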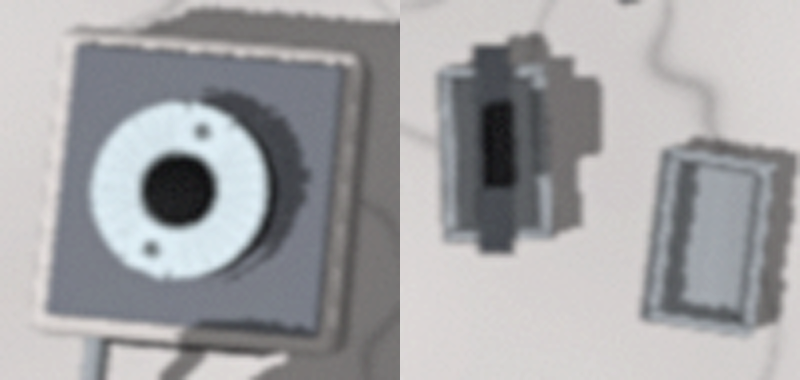

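The left crop shows the lock ring with holes at crop (203,131) and (150,248), and the spout at bottom left, so filter x points up in the image. The right crop shows the full-size spanner (120 mm bar, 46 mm grip) across the left rest, and the empty look-alike dish to its right. Next I refine the angles and centres.

```bash
python3 - <<'E'
from h import *
d=load('top0');g=cv2.cvtColor(d['pixels'],cv2.COLOR_RGB2GRAY).astype(float)
P=cloud(d);Z=P[...,2]
H=[]
for u0,v0 in((250.4,292.4),(237.1,321.6)):
    u,v=np.meshgrid(np.arange(round(u0)-4,round(u0)+5),np.arange(round(v0)-4,round(v0)+5))
    w=np.clip(np.percentile(g[v,u],60)-12-g[v,u],0,None);w[np.hypot(u-u0,v-v0)>4]=0
    c=(u*w).sum()/w.sum(),(v*w).sum()/w.sum();p=ray(d,*c,.119);H.append(p);print(c,p)
H=np.array(H);dd=H[0]-H[1];print('mid',H.mean(0),'sep',np.linalg.norm(dd),'ang',np.degrees(np.arctan2(dd[1],dd[0])))
# ring outer by colour
m=((g>np.percentile(g[285:330,225:268],45))*255).astype(np.uint8);M=np.zeros_like(m);M[280:335,218:275]=m[280:335,218:275]
M&=((Z>.108)*255).astype(np.uint8)
c,_=cv2.findContours(M,cv2.RETR_EXTERNAL,cv2.CHAIN_APPROX_NONE);c=max(c,key=cv2.contourArea);e=cv2.fitEllipse(c);print('ell',e,ray(d,*e[0],.119))
# filter top yaw & centre
mk=np.zeros(Z.shape,bool);mk[262:352,205:300]=1;mk&=(Z>.078)&(Z<.1);q=P[mk][:,:2].astype(np.float32)*1000
print('filter',cv2.minAreaRect(q))
def pca(n,mk):
    q=P[mk];c=q.mean(0);U=np.linalg.svd(q[:,:2]-c[:2],full_matrices=False)[2][0];print(n,len(q),c,'ang',np.degrees(np.arctan(U[1]/U[0])),cv2.minAreaRect(q[:,:2].astype(np.float32)*1000))
R=np.zeros(Z.shape,bool);R[262:335,378:422]=1
pca('grip',R&(Z>.06)); pca('bar',R&(Z>.0345)&(g<75)); 
print(np.percentile(g[262:335,390:410],[1,10,25,50,75]))
for v in range(266,328,4): print(v,g[v,380:420:1].astype(int).tolist())
E
```

```text
(np.float64(250.1126213592233), np.float64(292.4135922330097)) [0.53019835 0.17228697 0.119     ]
(np.float64(237.35575221238938), np.float64(321.81061946902656)) [0.46811135 0.19982575 0.119     ]
mid [0.49915485 0.18605636 0.119     ] sep 0.06792039545001999 ang -23.919747316586125
ell ((244.1299591064453, 307.17474365234375), (41.6118278503418, 42.62522506713867), 34.047523498535156) [0.49888656 0.18525791 0.119     ]
filter ((500.7386474609375, 179.2310333251953), (169.84271240234375, 169.48780822753906), 83.72282409667969)
grip 159 [ 0.51234982 -0.1435973   0.16556127] ang -62.27045839832526 ((476.0872802734375, -90.12686157226562), (42.6392707824707, 188.2913360595703), 32.929481506347656)
bar 454 [ 0.51655194 -0.15308742  0.06365585] ang -8.31889617889019 ((477.4602355957031, -109.90605926513672), (93.34868621826172, 211.73855590820312), 41.220863342285156)
[ 14.  31.  51.  63. 135.]
266 [137, 137, 137, 137, 137, 137, 137, 137, 137, 136, 137, 137, 136, 137, 138, 137, 137, 137, 137, 137, 138, 137, 137, 138, 137, 137, 137, 135, 131, 127, 126, 133, 136, 137, 137, 136, 136, 137, 1
[... 2010 characters left out ...]
3, 59, 51, 51, 53, 52, 51, 50, 51, 49, 51, 56, 62, 65, 63, 62, 61, 69, 92, 103, 97, 78, 73, 75, 75, 75, 75, 83]
318 [142, 142, 143, 141, 138, 122, 101, 97, 101, 101, 101, 101, 99, 92, 78, 61, 53, 51, 51, 50, 52, 49, 51, 61, 86, 103, 105, 102, 101, 99, 100, 99, 92, 90, 105, 122, 127, 132, 137, 138]
322 [143, 142, 143, 144, 142, 142, 141, 142, 142, 142, 142, 142, 139, 131, 108, 81, 65, 64, 63, 64, 62, 62, 73, 105, 132, 140, 141, 140, 139, 139, 140, 139, 139, 139, 139, 138, 138, 139, 138, 138]
326 [143, 143, 143, 143, 143, 143, 141, 142, 142, 141, 141, 141, 141, 141, 141, 141, 141, 141, 141, 142, 141, 141, 140, 140, 140, 139, 139, 139, 139, 139, 139, 139, 140, 139, 138, 139, 139, 137, 138, 138]
```

Emit:
step_arm:
  commands:
    - [0.03,-0.04,0,0,0,0.1,0.085]
    - [0.07,-0.08,0,0,0,0.2,0.085]
    - [0.11,-0.12,0,0,0,0.3,0.085]
    - [0.14,-0.16,0,0,0,0.368,0.08]
    - [0.17,-0.2,0,0,0,0.368,0.07]
    - [0.19,-0.24,0,0,0,0.368,0.06]
    - [0.2,-0.28,0,0,0,0.368,0.05]
    - [0.21,-0.32,0,0,0,0.368,0.05]
    - [0.22,-0.36,0,0,0,0.368,0.05]
    - [0.23,-0.4,0,0,0,0.368,0.05]
    - [0.24,-0.44,0,0,0,0.368,0.05]
    - [0.25,-0.48,0,0,0,0.368,0.05]

```text
clock: 1.3
ee_pos: [0.4661, 0.078, 0.248]
ee_rot: [-0.0, 0.0, 1.0, 0.0]
wrist_force: [1.4, -0.1, 0.1]
finger_gap: 0.0499
grasp_force: 0.0
```

```bash
python3 - <<'E'
from h import *
d=load('top0');print(ray(d,398.9,296,.08));P=cloud(d);Z=P[...,2]
R=np.zeros(Z.shape,bool);R[262:335,378:422]=1
for n,lo,hi in(('grip',.074,.09),('bar',.035,.045)):
    m=R&(Z>lo)&(Z<hi);q=P[m]
    for x in np.arange(.455,.585,.01):
        k=q[abs(q[:,0]-x)<.005]
        if len(k): print(n,x.round(3),len(k),(k[:,1].min()*1e3).round(1),(k[:,1].max()*1e3).round(1),(np.median(k[:,1])*1e3).round(1))
    print(n,q[:,0].min(),q[:,0].max())
E
```

```text
[ 0.51705114 -0.1517459   0.08      ]
grip 0.495 13 -160.2 -148.7 -153.4
grip 0.505 25 -160.4 -149.0 -155.3
grip 0.515 29 -160.9 -149.3 -154.5
grip 0.525 25 -161.8 -148.5 -156.6
grip 0.535 33 -161.6 -148.6 -154.7
grip 0.545 1 -159.4 -159.4 -159.4
grip 0.4952782712865922 0.5410737633027699
bar 0.455 5 -157.0 -144.6 -150.2
bar 0.465 41 -163.9 -145.6 -154.3
bar 0.475 33 -164.6 -145.6 -154.7
bar 0.485 39 -185.5 -145.8 -155.6
bar 0.495 21 -185.9 -144.8 -153.7
bar 0.505 4 -147.6 -147.0 -147.3
bar 0.515 11 -148.0 -129.9 -145.8
bar 0.525 10 -185.0 -132.3 -147.6
bar 0.535 4 -148.6 -132.8 -146.4
bar 0.545 28 -186.1 -146.2 -153.8
bar 0.555 30 -165.4 -146.8 -156.2
bar 0.565 38 -166.0 -145.4 -157.8
bar 0.575 24 -165.9 -147.5 -155.9
bar 0.4583400316356625 0.5772929160209295
```

Emit:
step_arm:
  commands:
    - [0.01,-0.04,0,0,0,0.03,0.05]
    - [0.02,-0.08,0,0,0,0.03,0.05]
    - [0.03,-0.12,0,0,0,0.03,0.05]
    - [0.04,-0.16,0,0,0,0.03,0.05]
    - [0.046,-0.2,-0.02,0,0,0.03,0.05]
    - [0.05,-0.225,-0.05,0,0,0.03,0.05]
    - [0.052,-0.2325,-0.08,0,0,0.03,0.05]
    - [0.052,-0.2325,-0.11,0,0,0.03,0.05]
    - [0.052,-0.2325,-0.12,0,0,0.03,0.05]

```text
clock: 2.2
ee_pos: [0.5157, -0.1523, 0.1241]
ee_rot: [-0.003, -0.014, 1.0, 0.001]
wrist_force: [-0.1, 1.5, 0.2]
finger_gap: 0.0501
grasp_force: 0.0
```

Emit:
step_arm:
  commands:
    - [0,0,0,0,0,-0.04,0.05]
    - [0,0,-0.02,0,0,-0.04,0.05]
    - [0,0,-0.04,0,0,-0.04,0.05]
    - [0,0,-0.05,0,0,-0.04,0.05]
    - [0,0,-0.06,0,0,-0.04,0.05]
    - [0,0,-0.065,0,0,-0.04,0.05]
    - [0,0,-0.065,0,0,-0.04,0.05]

```text
clock: 2.9
ee_pos: [0.5181, -0.1527, 0.063]
ee_rot: [-0.0, 0.005, 1.0, 0.0]
wrist_force: [-0.5, 0.2, -0.2]
finger_gap: 0.0496
grasp_force: 0.0
```

Emit:
step_arm:
  commands:
    - [0,-0.002,0,0,0,0,0.04]
    - [0,-0.002,0,0,0,0,0.025]
    - [0,-0.002,0,0,0,0,0.015]
    - [0,-0.002,0,0,0,0,0.01]
    - [0,-0.002,0,0,0,0,0.01]
    - [0,-0.002,0,0,0,0,0.01]
    - [0,-0.002,0,0,0,0,0.01]

```text
clock: 3.6
ee_pos: [0.5188, -0.1551, 0.064]
ee_rot: [0.001, 0.005, 1.0, -0.0]
wrist_force: [-1.6, -0.5, 6.2]
finger_gap: 0.0131
grasp_force: 59.2
```

Emit:
step_arm:
  commands:
    - [0,0,0.01,0,0,0,0.01]
    - [0,0,0.03,0,0,0,0.01]
    - [0,0,0.06,0,0,0,0.01]
    - [0,0,0.09,0,0,0,0.01]
    - [0,0,0.12,0,0,0,0.01]
    - [0,0.02,0.15,0,0,0,0.01]
    - [0,0.05,0.16,0,0,-0.1,0.01]
    - [0,0.08,0.16,0,0,-0.2,0.01]
    - [-0.005,0.11,0.16,0,0,-0.3,0.01]
    - [-0.01,0.14,0.16,0,0,-0.4,0.01]
    - [-0.015,0.17,0.16,0,0,-0.407,0.01]
    - [-0.02,0.2,0.16,0,0,-0.407,0.01]

```text
clock: 4.8
ee_pos: [0.4974, 0.0464, 0.2231]
ee_rot: [-0.001, 0.208, 0.978, -0.0]
wrist_force: [0.3, -0.4, -2.4]
finger_gap: 0.013
grasp_force: 58.7
```

Emit:
step_arm:
  commands:
    - [0,0.03,0,0,0,0,0.01]
    - [0,0.06,0,0,0,0,0.01]
    - [0,0.09,0,0,0,0,0.01]
    - [0,0.12,0,0,0,0,0.01]
    - [0,0.135,0,0,0,0,0.01]
    - [0,0.141,0,0,0,0,0.01]
    - [0,0.141,-0.02,0,0,0,0.01]
    - [0,0.141,-0.035,0,0,0,0.01]
    - [0,0.141,-0.035,0,0,0,0.01]
    - [0,0.141,-0.035,0,0,0,0.01]

```text
clock: 5.8
ee_pos: [0.4979, 0.1853, 0.1878]
ee_rot: [-0.001, 0.208, 0.978, -0.0]
wrist_force: [1.1, 0.3, -1.9]
finger_gap: 0.0132
grasp_force: 58.8
```

```bash
python3 - <<'E'
from h import *
a=grab('top','top1')['pixels'][:,:,::-1];b=grab('scene','scene1')['pixels'][:,:,::-1]
o=np.hstack([cv2.resize(a[250:360,195:295],(400,440),interpolation=cv2.INTER_CUBIC),cv2.resize(b[150:260,290:390],(400,440),interpolation=cv2.INTER_CUBIC)])
cv2.imwrite('pics/crop1.png',cv2.convertScaleAbs(o,alpha=1.5))
print(ctrl.state())
E
```

```text
{'clock': 5.9, 'qpos': array([ 2.60276533e-01, -1.81956061e-02,  1.75137718e+00, -9.71991366e-05,
        1.40753025e+00, -8.91983271e-01]), 'dq': array([ 0.00497827, -0.00487756, -0.0064462 ,  0.00144686, -0.00310922,
        0.00179626]), 'effort': array([-1.21256453e-02, -4.85102391e+01, -4.94008541e+01, -6.70866444e-03,
        4.51731496e-02, -5.37916712e-03]), 'ee_pos': array([0.49874116, 0.18577364, 0.18907984]), 'ee_rot': array([4.14448587e-04, 2.07736454e-01, 9.78184732e-01, 1.56511688e-04]), 'wrist_force': array([-0.13460093,  0.14698501, -1.94556322]), 'moment': array([-0.05829857, -0.01191579, -0.01341239]), 'grasp_force': 58.79278600215912, 'finger_gap': 0.013453531558220808}
```

View pics/crop1.png

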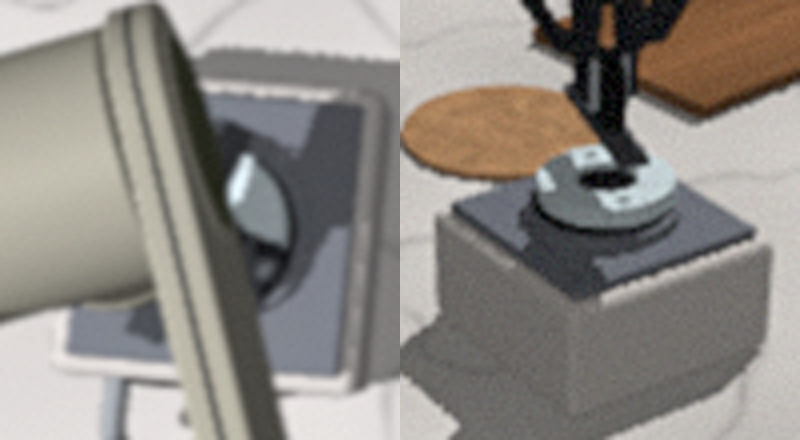

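The scene half shows the spanner held upright above the ring, with its bar end around crop (635,160) and the ring holes at (590,155) and (625,200). In the top half the arm hides the ring. I will measure the bar and the holes from the same scene camera.

```bash
python3 - <<'E'
from h import *
d0=load('scene0');d1=load('scene1')
g=cv2.cvtColor(d0['pixels'],cv2.COLOR_RGB2GRAY)
E=d0['extrinsics'];K=d0['K']
def proj(p):
    c=E@np.append(p,1);return K[0,0]*c[0]/-c[2]+K[0,2], K[1,1]*-c[1]/-c[2]+K[1,2]
for s in(1,-1):
    h=np.array([.499,.1858,.119])+s*.034*np.array([np.cos(-.4175),np.sin(-.4175),0]);u0,v0=proj(h);print('pred',h,u0,v0)
    u,v=np.meshgrid(np.arange(round(u0)-6,round(u0)+7),np.arange(round(v0)-4,round(v0)+5));print(g[v,u])
P=cloud(d1);Z=P[...,2];g1=cv2.cvtColor(d1['pixels'],cv2.COLOR_RGB2GRAY)
a=.4175;ex=np.array([np.cos(a),-np.sin(a)]);ey=np.array([np.sin(a),np.cos(a)])
m=np.zeros(Z.shape,bool);m[150:260,290:390]=1;m&=(Z>.14)&(Z<.235)
q=P[m];x=(q[:,:2]-[.499,.1857])@ex*1e3;y=(q[:,:2]-[.499,.1857])@ey*1e3
k=(abs(x)<75)&(abs(y)<30)
o=np.argsort(q[k][:,2]);
v,u=np.nonzero(m)
for i in o: print(u[k][i],v[k][i],g1[v[k][i],u[k][i]],x[k][i].round(1),y[k][i].round(1),(q[k][i,2]*1e3).round(1),end=' | ')
print(proj([.4991,.1857,.143]))
# pin/hole detail
cv2.imwrite('pics/crop2.png',cv2.convertScaleAbs(cv2.resize(np.hstack([d0['pixels'][165:215,310:370],d1['pixels'][165:215,310:370]])[:,:,::-1],None,fx=6.6,fy=6.6,interpolation=cv2.INTER_CUBIC),alpha=1.7))
E
```

```text
pred [0.53007959 0.1720138  0.119     ] 344.6983875353068 198.9503069396623
[[  5   0   3  13   7  11   7  15  21  54 105 131 131]
 [ 17  23  24  11  18  23  36  43  80 106 118 130 127]
 [ 78  77  71  61  71  93 104 108 126 138 135 131 131]
 [124 125 121 118 118 130 131 134 136 139 136 131 131]
 [132 136 140 139 136 116 102 101 117 137 137 134 132]
 [137 137 136 138 136 119 102 102 121 133 140 128 117]
 [130 127 125 129 138 132 121 119 124 121 116 110  93]
 [105 103  96 102 116 111 102  97  93  88  85  75  73]
 [ 77  77  71  70  75  76  77  75  76  77  77  77  77]]
pred [0.46792041 0.1995862  0.119     ] 336.7281264030236 187.81563218422838
[[ 83  87  83  85  84  87  82  85  88  80  98 125 132]
 [ 86  86  85  83  84  83  78  74  81  79 101 133 132]
 [ 90  95 101 101 101 109 108 108 111 113 118 132 134]
 [107 109 124 126 127 125 127 125 134 140 138 137 136]
 [123 118 127 136 134 111  96 105 129 139 137 135 136]
 [134 129 130 139 133 119 110 119 135 139 142 139 133]
 [134 134 134 136 132 126 123 122 121 117 115 116 114]
 [131 131 133 125 113  98  91  87  76  72  72  75  79]
 [133 129 1
[... 14378 characters left out ...]
 157 51 10.4 -7.0 229.1 | 337 158 22 15.3 -16.7 229.5 | 333 155 19 -5.5 -20.7 229.7 | 347 156 13 11.4 11.5 229.9 | 349 156 29 13.8 16.1 230.3 | 338 157 14 11.9 -12.9 230.4 | 333 154 16 -9.3 -19.5 230.8 | 344 153 12 -5.6 9.1 231.6 | 335 156 19 6.7 -19.3 231.8 | 348 156 9 16.6 12.4 232.0 | 351 155 21 13.2 21.7 232.2 | 343 152 30 -11.2 8.3 232.2 | 336 158 15 20.5 -21.1 232.3 | 336 157 10 14.6 -19.2 232.3 | 339 157 24 17.1 -12.0 232.4 | 346 155 3 10.6 9.0 232.7 | 337 157 11 17.5 -17.4 233.3 | 345 154 11 5.2 8.1 233.3 | 333 153 26 -8.3 -19.9 234.0 | 334 154 12 -0.8 -19.6 234.3 | 348 155 14 16.3 12.4 234.6 | 344 152 7 -4.4 8.6 234.9 | (np.float64(340.78251864899954), np.float64(185.2585106772893))
```

View pics/crop2.png

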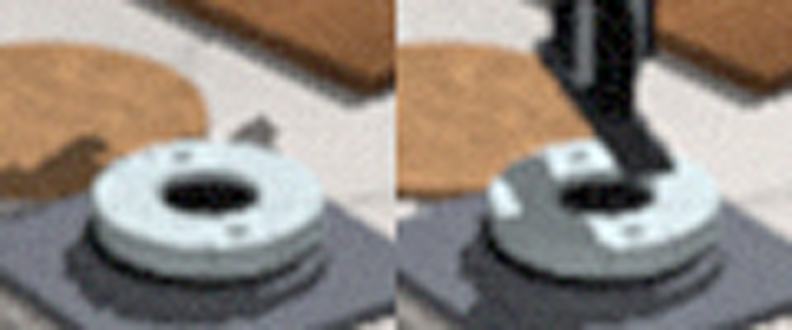

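The left half shows the holes at about scene pixels (345.3,199.3) and (337,188.3), within 1 px of the top-camera prediction. The right half shows the bar over the ring. Top, scene and arm estimates agree to about 1 mm, so I descend gently and watch the force.

Emit:
step_arm:
  commands:
    - [0,0,-0.01,0,0,0,0.01]
    - [0,0,-0.018,0,0,0,0.01]
    - [0,0,-0.022,0,0,0,0.01]
    - [0,0,-0.024,0,0,0,0.01]
    - [0,0,-0.025,0,0,0,0.01]
    - [0,0,-0.026,0,0,0,0.01]
    - [0,0,-0.026,0,0,0,0.01]

```text
clock: 6.6
ee_pos: [0.4985, 0.1863, 0.1623]
ee_rot: [0.0, 0.207, 0.978, 0.0]
wrist_force: [0.5, 0.9, -2.2]
finger_gap: 0.0134
grasp_force: 58.8
```

Emit:
step_arm:
  commands:
    - [0,0,-0.001,0,0,0,0.01]
    - [0,0,-0.002,0,0,0,0.01]
    - [0,0,-0.002,0,0,0,0.01]

```text
clock: 6.9
ee_pos: [0.4984, 0.1862, 0.1603]
ee_rot: [0.0, 0.207, 0.978, 0.0]
wrist_force: [0.6, -0.3, -2.8]
finger_gap: 0.0132
grasp_force: 58.8
```

Emit:
step_arm:
  commands:
    - [0,0,-0.001,0,0,0,0.01]
    - [0,0,-0.002,0,0,0,0.01]
    - [0,0,-0.002,0,0,0,0.01]

```text
clock: 7.2
ee_pos: [0.4984, 0.1862, 0.1583]
ee_rot: [0.0, 0.207, 0.978, 0.0]
wrist_force: [0.5, 1.5, -1.7]
finger_gap: 0.0134
grasp_force: 58.8
```

Emit:
step_arm:
  commands:
    - [0,0,-0.001,0,0,0,0.01]
    - [0,0,-0.002,0,0,0,0.01]
    - [0,0,-0.002,0,0,0,0.01]

```text
clock: 7.5
ee_pos: [0.4984, 0.1862, 0.1563]
ee_rot: [0.0, 0.207, 0.978, 0.0]
wrist_force: [1.9, 2.2, -1.2]
finger_gap: 0.0133
grasp_force: 59.0
```

Emit:
step_arm:
  commands:
    - [0,0,-0.0005,0,0,0,0.01]
    - [0,0,-0.001,0,0,0,0.01]
    - [0,0,-0.001,0,0,0,0.01]

```text
clock: 7.8
ee_pos: [0.4984, 0.1862, 0.1554]
ee_rot: [0.0, 0.207, 0.978, 0.0]
wrist_force: [2.2, 2.4, -0.8]
finger_gap: 0.0133
grasp_force: 59.0
```

Emit:
step_arm:
  commands:
    - [0.0004,0.0005,0,0,0,0,0.01]
    - [0.0004,0.0005,-0.001,0,0,0,0.01]
    - [0.0004,0.0005,-0.001,0,0,0,0.01]

```text
clock: 8.1
ee_pos: [0.4985, 0.1866, 0.1542]
ee_rot: [-0.0, 0.207, 0.978, -0.0]
wrist_force: [0.3, -0.9, 0.4]
finger_gap: 0.0133
grasp_force: 59.2
```

```bash
python3 - <<'E'
from h import *
s=ctrl.state();print(s['wrist_force'],s['moment'],s['ee_pos'])
b=grab('scene','scene2');im=b['pixels'][150:230,290:390,::-1]
cv2.imwrite('pics/crop3.png',cv2.convertScaleAbs(cv2.resize(im,None,fx=7,fy=7,interpolation=cv2.INTER_CUBIC),alpha=1.7))
P=cloud(b);Z=P[...,2];g=cv2.cvtColor(b['pixels'],cv2.COLOR_RGB2GRAY)
m=np.zeros(Z.shape,bool);m[185:215,340:360]=1;m&=(g<45)&(Z>.119)&(Z<.136)
print(m.sum(),np.percentile(Z[m],[5,25,50,75,95]))
E
```

```text
[ 0.25976922 -0.86738454  0.43670013] [-0.07733972 -0.03719651 -0.03717951] [0.49852338 0.18655144 0.15416484]
88 [0.12219966 0.12482281 0.12609561 0.12784124 0.13341211]
```

View pics/crop3.png

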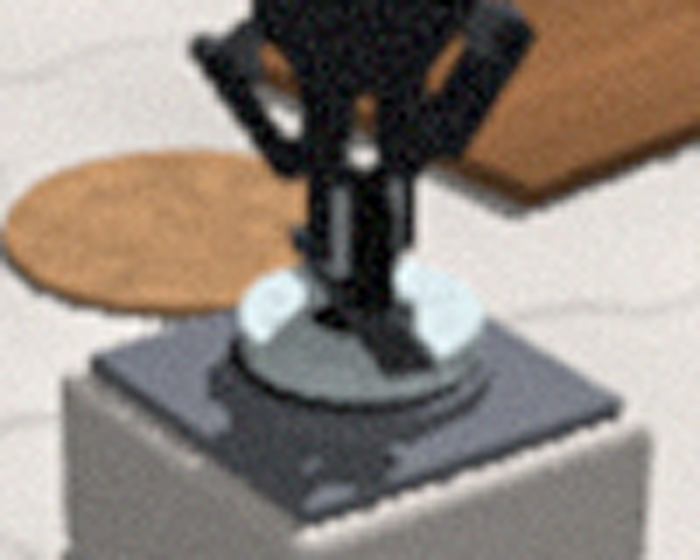

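The spanner's bar sits flat, almost on the ring (crop pixels 340–430, 300–370), so the pins are fully seated and the fingers are clear. Now I turn clockwise in stages.

Emit:
step_arm:
  commands:
    - [0,0,0,0,0,0,0.01]
    - [0,0,0,0,0,0,0.01]
    - [0,0,0,0,0,-0.03,0.01]
    - [0,0,0,0,0,-0.06,0.01]
    - [0,0,0,0,0,-0.09,0.01]
    - [0,0,0,0,0,-0.12,0.01]
    - [0,0,0,0,0,-0.15,0.01]
    - [0,0,0,0,0,-0.18,0.01]
    - [0,0,0,0,0,-0.2,0.01]

```text
clock: 9.05
ee_pos: [0.4989, 0.187, 0.1545]
ee_rot: [0.0, 0.305, 0.952, 0.0]
wrist_force: [2.5, 3.2, -0.7]
finger_gap: 0.0134
grasp_force: 59.1
```

```bash
python3 -c "
from bench import ctrl;s=ctrl.state();print(s['wrist_force'],s['moment'],s['ee_pos'],s['ee_rot'])"
```

```text
[ 2.51303437  3.22286609 -0.69927663] [ 0.83985264 -0.53305862  0.27992   ] [0.4989115  0.18698681 0.15449142] [2.20509324e-04 3.05005292e-01 9.52350551e-01 3.89425481e-04]
```

Emit:
step_arm:
  commands:
    - [0.0003,0.0004,0,0,0,-0.03,0.01]
    - [0.0003,0.0004,0,0,0,-0.06,0.01]
    - [0.0003,0.0004,0,0,0,-0.09,0.01]
    - [0.0003,0.0004,0,0,0,-0.12,0.01]
    - [0.0003,0.0004,0,0,0,-0.15,0.01]
    - [0.0003,0.0004,0,0,0,-0.18,0.01]
    - [0.0003,0.0004,0,0,0,-0.21,0.01]
    - [0.0003,0.0004,0,0,0,-0.24,0.01]
    - [0.0003,0.0004,0,0,0,-0.25,0.01]

```text
clock: 9.95
ee_pos: [0.4991, 0.1872, 0.1544]
ee_rot: [0.0, 0.421, 0.907, 0.0]
wrist_force: [3.5, 4.1, -0.1]
finger_gap: 0.0133
grasp_force: 59.1
```

```bash
python3 -c "
from bench import ctrl;s=ctrl.state();print(s['wrist_force'],s['moment'],s['ee_pos'],s['ee_rot'])"
```

```text
[ 3.50761597  4.08073838 -0.1446556 ] [ 0.82149039 -0.5857743   0.32620544] [0.49914101 0.1871542  0.15440047] [1.47452862e-04 4.21483893e-01 9.06835860e-01 1.73491175e-04]
```

Emit:
step_arm:
  commands:
    - [0.0006,0.0007,0,0,0,0,0.01]
    - [0.0006,0.0007,0,0,0,-0.03,0.01]
    - [0.0006,0.0007,0,0,0,-0.06,0.01]
    - [0.0006,0.0007,0,0,0,-0.09,0.01]
    - [0.0006,0.0007,0,0,0,-0.12,0.01]
    - [0.0006,0.0007,0,0,0,-0.15,0.01]
    - [0.0006,0.0007,0,0,0,-0.18,0.01]
    - [0.0006,0.0007,0,0,0,-0.21,0.01]
    - [0.0006,0.0007,0,0,0,-0.24,0.01]
    - [0.0006,0.0007,0,0,0,-0.24,0.01]

```text
clock: 10.95
ee_pos: [0.4995, 0.1876, 0.1542]
ee_rot: [-0.0, 0.527, 0.85, -0.0]
wrist_force: [-0.1, -1.8, 0.2]
finger_gap: 0.0131
grasp_force: 59.3
```

```bash
python3 -c "
from bench import ctrl;s=ctrl.state();print(s['wrist_force'],s['moment'],s['ee_pos'],s['ee_rot'])"
```

```text
[-0.14584868 -1.77307329  0.23342798] [-0.26293653 -0.07635916  0.21354644] [0.49952198 0.18763699 0.15424143] [-1.68521623e-05  5.26700555e-01  8.50050884e-01 -1.38593869e-04]
```

Emit:
step_arm:
  commands:
    - [0,0,0,0,0,-0.02,0.01]
    - [0,0,0,0,0,-0.04,0.01]
    - [0,0,0,0,0,-0.06,0.01]
    - [0,0,0,0,0,-0.08,0.01]
    - [0,0,0,0,0,-0.08,0.01]

```text
clock: 11.45
ee_pos: [0.4996, 0.1877, 0.1543]
ee_rot: [0.0, 0.56, 0.828, -0.0]
wrist_force: [1.7, -1.6, 0.1]
finger_gap: 0.0139
grasp_force: 59.3
```

```bash
python3 -c "
from bench import ctrl;s=ctrl.state();print(s['wrist_force'],s['moment'],s['ee_pos'],s['ee_rot'])"
```

```text
[ 1.72548552 -1.59201639  0.11327106] [-0.40576956 -0.06645109  0.25668449] [0.49957746 0.18770005 0.15428493] [ 2.54986300e-05  5.60047231e-01  8.28460678e-01 -5.63450996e-05]
```

Emit:
step_arm:
  commands:
    - [0,0,0,0,0,-0.02,0.01]
    - [0,0,0,0,0,-0.04,0.01]
    - [0,0,0,0,0,-0.04,0.01]

```text
clock: 11.75
ee_pos: [0.4996, 0.1877, 0.1543]
ee_rot: [0.0, 0.577, 0.817, -0.0]
wrist_force: [1.0, -2.9, -0.7]
finger_gap: 0.0129
grasp_force: 59.2
```

```bash
python3 -c "
from bench import ctrl;s=ctrl.state();print(s['wrist_force'],s['moment'],s['ee_pos'],s['ee_rot'],s['finger_gap'])"
```

```text
[ 0.99340189 -2.88467079 -0.70891243] [-0.4120083  -0.17556798  0.19055452] [0.49959074 0.18771691 0.15429281] [ 1.77547838e-05  5.76530209e-01  8.17075833e-01 -3.12633379e-05] 0.01294770830698571
```

Emit:
step_arm:
  commands:
    - [0,0,0,0,0,-0.02,0.01]
    - [0,0,0,0,0,-0.04,0.01]
    - [0,0,0,0,0,-0.04,0.01]

```text
clock: 12.05
ee_pos: [0.4996, 0.1878, 0.1543]
ee_rot: [0.0, 0.593, 0.805, 0.0]
wrist_force: [1.1, -1.8, 0.1]
finger_gap: 0.0131
grasp_force: 59.3
```

```bash
python3 -c "
from bench import ctrl;s=ctrl.state();print(s['wrist_force'],s['moment'],s['ee_pos'],s['ee_rot'],s['finger_gap'])"
```

```text
[ 1.05758108 -1.75380133  0.07560391] [-0.46202492 -0.184953    0.41594918] [0.49964335 0.18776765 0.15432586] [6.99266380e-05 5.92655184e-01 8.05456285e-01 3.67887746e-05] 0.013075687808381324
```

Emit:
step_arm:
  commands:
    - [0,0,0,0,0,-0.02,0.01]
    - [0,0,0,0,0,-0.02,0.01]
    - [0,0,0,0,0,-0.02,0.01]

```text
clock: 12.35
ee_pos: [0.4997, 0.1878, 0.1544]
ee_rot: [0.0, 0.6, 0.8, 0.0]
wrist_force: [1.4, -2.1, -0.2]
finger_gap: 0.0132
grasp_force: 59.6
```

```bash
python3 -c "
from bench import ctrl;s=ctrl.state();print(s['wrist_force'],s['moment'],s['ee_pos'],s['ee_rot'],s['finger_gap'])"
```

```text
[ 1.35698087 -2.09167836 -0.23166801] [-0.39049319 -0.35253553  0.69315629] [0.49966562 0.18777682 0.15435869] [1.06541346e-04 6.00207212e-01 7.99844541e-01 4.63836731e-05] 0.013202699330544196
```

The moment rose from about 0.3 to 0.69 N m over 0.02 rad, so the ring is against its stop. I unload the twist, then lift straight out.

Emit:
step_arm:
  commands:
    - [0,0,0,0,0,0.02,0.01]
    - [0,0,0,0,0,0.035,0.01]
    - [0,0,0.002,0,0,0.035,0.01]
    - [0,0,0.005,0,0,0.035,0.01]
    - [0,0,0.008,0,0,0.035,0.01]
    - [0,0,0.012,0,0,0.035,0.01]
    - [0,0,0.018,0,0,0.035,0.01]
    - [0,0,0.03,0,0,0.035,0.01]
    - [0,0,0.05,0,0,0.035,0.01]
    - [0,0,0.065,0,0,0.035,0.01]
    - [0,-0.02,0.068,0,0,0.085,0.01]
    - [0,-0.05,0.068,0,0,0.185,0.01]

```text
clock: 13.55
ee_pos: [0.5003, 0.1386, 0.2247]
ee_rot: [0.001, 0.522, 0.853, 0.001]
wrist_force: [0.8, -2.0, -2.3]
finger_gap: 0.0136
grasp_force: 59.0
```

Emit:
step_arm:
  commands:
    - [0,-0.03,0,0,0,0.1,0.01]
    - [0,-0.06,0,0,0,0.2,0.01]
    - [0,-0.09,0,0,0,0.3,0.01]
    - [0,-0.12,0,0,0,0.4,0.01]
    - [0,-0.15,0,0,0,0.5,0.01]
    - [0,-0.18,0,0,0,0.6,0.01]
    - [0,-0.21,0,0,0,0.7,0.01]
    - [0,-0.24,0,0,0,0.8,0.01]
    - [0,-0.27,0,0,0,0.9,0.01]
    - [0.01,-0.28,0,0,0,1.0,0.01]
    - [0.01,-0.28,0,0,0,1.05,0.01]
    - [0.01,-0.28,0,0,0,1.08,0.01]

```text
clock: 14.75
ee_pos: [0.5098, -0.1428, 0.2233]
ee_rot: [0.0, 0.011, 1.0, 0.0]
wrist_force: [-0.8, 0.4, -2.8]
finger_gap: 0.0131
grasp_force: 59.1
```

```bash
python3 - <<'E'
from h import *
d=grab('top','top3');im=d['pixels'][:,:,::-1]
a=cv2.resize(im[260:355,200:300],None,fx=4,fy=4,interpolation=cv2.INTER_CUBIC)
b=cv2.resize(im[260:355,350:450],None,fx=4,fy=4,interpolation=cv2.INTER_CUBIC)
cv2.imwrite('pics/crop4.png',cv2.convertScaleAbs(np.hstack([a,b]),alpha=1.5))
s=ctrl.state();print(s['ee_pos'],s['ee_rot'],s['wrist_force'])
r=s['ee_rot'];print('bar deg',np.degrees(2*np.arctan2(r[2],r[1]))-180)
E
```

```text
[ 0.50978642 -0.1425588   0.22322921] [ 3.08716756e-04  1.00997951e-02  9.99948948e-01 -8.22708756e-07] [-0.16882273  0.53233834 -2.46332702]
bar deg -1.1573710041667482
```

View pics/crop4.png

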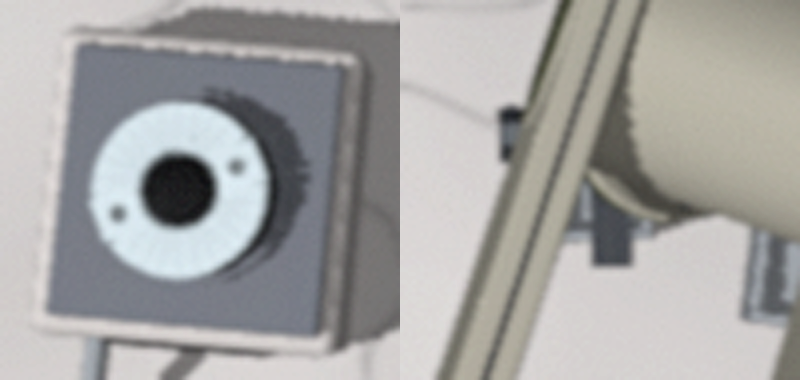

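The left crop shows the ring at rest with holes now at (237,166) and (118,214), a turn of about 44°. The right crop shows the held spanner near its rest. I measure the ring angle precisely before laying the spanner down.

```bash
python3 - <<'E'
from h import *
def holes(f,c):
    d=load(f);g=cv2.cvtColor(d['pixels'],cv2.COLOR_RGB2GRAY).astype(float);H=[]
    for u0,v0 in c:
        u,v=np.meshgrid(np.arange(round(u0)-4,round(u0)+5),np.arange(round(v0)-4,round(v0)+5))
        w=np.clip(np.percentile(g[v,u],60)-12-g[v,u],0,None);w[np.hypot(u-u0,v-v0)>4]=0
        H.append(ray(d,(u*w).sum()/w.sum(),(v*w).sum()/w.sum(),.119))
    H=np.array(H);x=H[0]-H[1];print(f,H.mean(0),np.linalg.norm(x),np.degrees(np.arctan2(x[1],x[0])))
holes('top0',((250.4,292.4),(237.1,321.6)));holes('top3',((258.9,301.1),(229.1,313.1)))
for f in('top0','top3'):
    d=load(f);P=cloud(d);Z=P[...,2]
    mk=np.zeros(Z.shape,bool);mk[262:352,205:300]=1;mk&=(Z>.078)&(Z<.1)
    mask=cv2.morphologyEx(mk.astype(np.uint8),cv2.MORPH_CLOSE,np.ones((3,3)))
    # per-side line fits: extreme points along rows/cols
    R=[];
    for v in range(280,335):
        u=np.nonzero(mk[v])[0]
        if len(u)>50: R.append((P[v,u[0]][:2],P[v,u[-1]][:2]))
    C=[]
    for u in range(222,282):
        v=np.nonzero(mk[:,u])[0]
        if len(v)>30: C.append((P[v[0],u][:2],P[v[-1],u][:2]))
    for n,A,k in(('L',R,0),('R',R,1),('T',C,0),('B',C,1)):
        q=np.array([a[k] for a in A],np.float32);l=cv2.fitLine(q,cv2.DIST_HUBER,0,.001,.001).ravel();print(f,n,np.degrees(np.arctan2(l[1],l[0]))%90,l[2:])
E
```

```text
top0 [0.49915485 0.18605636 0.119     ] 0.06792039545001999 -23.919747316586125
top3 [0.49905055 0.18579104 0.119     ] 0.06798490296883022 -69.65045725415759
top0 L 84.102295 [0.5029459  0.26191208]
top0 R 83.89164 [0.5091092  0.09495346]
top0 T 83.77533 [0.5860058  0.19486503]
top0 B 83.686386 [0.41648856 0.17330676]
top3 L 83.78719 [0.5029603  0.26184446]
top3 R 83.365265 [0.5003218  0.09545778]
top3 T 83.68854 [0.58105874 0.1516815 ]
top3 B 83.799385 [0.4178881  0.18684551]
```

Ring angle: -69.65° against filter yaw of about -6.2°, giving 1.107 rad, so it is home. Now I lay the spanner back.

Emit:
step_arm:
  commands:
    - [0.004,-0.006,0,0,0,0.01,0.01]
    - [0.0077,-0.0128,0,0,0,0.01,0.01]
    - [0.0077,-0.0128,-0.03,0,0,0.01,0.01]
    - [0.0077,-0.0128,-0.06,0,0,0.01,0.01]
    - [0.0077,-0.0128,-0.09,0,0,0.01,0.01]
    - [0.0077,-0.0128,-0.12,0,0,0.01,0.01]
    - [0.0077,-0.0128,-0.135,0,0,0.01,0.01]
    - [0.0077,-0.0128,-0.145,0,0,0.01,0.01]
    - [0.0077,-0.0128,-0.151,0,0,0.01,0.01]
    - [0.0077,-0.0128,-0.155,0,0,0.01,0.01]
    - [0.0077,-0.0128,-0.155,0,0,0.01,0.01]

```text
clock: 15.9
ee_pos: [0.5178, -0.1553, 0.0679]
ee_rot: [0.0, 0.006, 1.0, -0.0]
wrist_force: [0.2, -0.3, -2.0]
finger_gap: 0.0131
grasp_force: 59.1
```

Emit:
step_arm:
  commands:
    - [0,0,-0.001,0,0,0,0.01]
    - [0,0,-0.002,0,0,0,0.01]
    - [0,0,-0.003,0,0,0,0.01]
    - [0,0,-0.0035,0,0,0,0.01]
    - [0,0,-0.0035,0,0,0,0.01]

```text
clock: 16.4
ee_pos: [0.5174, -0.1551, 0.0641]
ee_rot: [0.0, 0.006, 1.0, -0.0]
wrist_force: [-0.5, 0.9, -0.0]
finger_gap: 0.0133
grasp_force: 59.6
```

The force shows the bar is bearing on the rims. I release and rise.

Emit:
step_arm:
  commands:
    - [0,0,0,0,0,0,0.016]
    - [0,0,0,0,0,0,0.02]
    - [0,0,0,0,0,0,0.03]
    - [0,0,0,0,0,0,0.04]
    - [0,0,0,0,0,0,0.05]
    - [0,0,0,0,0,0,0.05]
    - [0,0,0.015,0,0,0,0.05]
    - [0,0,0.04,0,0,0,0.05]
    - [0,0,0.07,0,0,0,0.05]
    - [0,0,0.1,0,0,0,0.05]
    - [0,0,0.14,0,0,0,0.05]
    - [0,0,0.16,0,0,0,0.05]

```text
clock: 17.6
ee_pos: [0.5186, -0.1556, 0.2292]
ee_rot: [0.003, 0.006, 1.0, -0.001]
wrist_force: [1.3, 0.1, 1.7]
finger_gap: 0.0503
grasp_force: 0.0
```

Emit:
step_arm:
  commands:
    - [0,0.04,0,0,0,0,0.05]
    - [0,0.08,0,0,0,0,0.05]
    - [0,0.12,0,0,0,0,0.05]
    - [0,0.16,0,0,0,0,0.05]
    - [-0.02,0.2,0,0,0,0,0.05]
    - [-0.03,0.24,0,0,0,0,0.05]
    - [-0.03,0.26,0,0,0,0,0.05]
    - [-0.03,0.26,0,0,0,0,0.05]

```text
clock: 18.4
ee_pos: [0.487, 0.1075, 0.2252]
ee_rot: [0.001, 0.005, 1.0, 0.0]
wrist_force: [0.1, -1.0, 0.1]
finger_gap: 0.0501
grasp_force: 0.0
```

```bash
python3 - <<'E'
from h import *
d=grab('top','top4');im=d['pixels'][:,:,::-1]
cv2.imwrite('pics/crop5.png',cv2.convertScaleAbs(cv2.resize(im[260:335,370:470],None,fx=6,fy=6,interpolation=cv2.INTER_CUBIC),alpha=1.5))
P=cloud(d);Z=P[...,2];R=np.zeros(Z.shape,bool);R[262:335,378:425]=1
for n,lo,hi in(('grip',.06,.09),('all',.02,.12)):
    q=P[R&(Z>lo)&(Z<hi)]*1000;print(n,len(q),np.median(q,0),cv2.minAreaRect(q[:,:2].astype(np.float32)))
print(ctrl.state()['wrist_force'],ctrl.state()['clock'])
E
```

```text
grip 150 [ 517.10160475 -155.92876209   79.80345827] ((516.9971923828125, -156.47686767578125), (14.053275108337402, 44.57917022705078), 87.7715835571289)
all 814 [ 514.95752197 -155.48460377   36.08964689] ((516.5780029296875, -157.94532775878906), (60.99849319458008, 116.92198944091797), 89.6868896484375)
[ 0.0982017  -0.42959514 -0.3605611 ] 18.45
```

View pics/crop5.png

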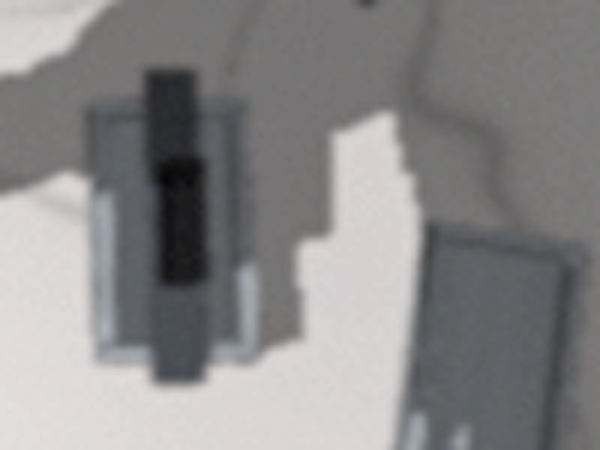

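The spanner (grip at crop (183,220), bar from (170,70) to (180,380)) lies flat across both end walls of the rest, centred within 3 mm, with its grip top at 80 mm as at the start. I hand in.

```bash
python3 -c "
from bench import ctrl;print(ctrl.job_done())"
```

```text
the job is handed in; nothing more can be done
None
```

Job handed in: I turned the lock ring to its stop (about 1.107 rad by the top camera, stop at 1.1) with both pins seated, and laid the spanner back flat across its rest within about 3 mm of centre; the hand-in returned no verdict.

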